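Take a sample vial from the drawer and show it on its side

ROBOT

A 6-joint arm with a two-finger parallel gripper is mounted at the origin on a cart in front of the work surface, level with it; the furniture and walls round the work are solid. World frame = base frame: x ahead of the robot, y to its left, z up, the work surface at z = 0. Lengths are in mm, angles in degrees, forces in N, time in s.
With the tool pointing down it reaches from about 350 to 975 mm from the base axis. Payload 17.4 kg.
Tool frame: the origin (TCP) lies at the very end of the fingers, on their centre line; the grasp point (between the pads) lies 19 mm behind it; z points along the fingers, y is the line along which they close (so a half turn about z gives the same grasp; the last joint's range is limited). The gripper opens to 85 mm and grips with 20 to 120 N. Pads are 22 mm wide; open, the fingers measure 114 mm over their backs; the gripper's body (76 mm by 85 mm) begins 54 mm behind the grasp point. The pads swing forward as they close: fully open they stand 13 mm farther back than shut.
Start: joints at [61.719, 6.646, 82.598, -0, 90.757, -2.166], TCP at [297.13, 606.091, 231.303] pointing down, gripper open.
Joint ranges: [-162.19, 162.19], [-47.58, 125.68], [4.15, 143.07], [-65.23, 245.23], [0.69, 171.88], [-170.13, 170.13]. Speed limits (degrees/s): [108.29, 108.29, 127.2, 180, 180, 180].

INTERFACE

Orientations are given as [roll, pitch, yaw] about the fixed x, y, z axes, in that order (R = Rz(yaw) Ry(pitch) Rx(roll)).
In Python, from plant import readout, viewer, ctrl gives the robot as it stands.
- The arm moves only by the shell command python3 -m crank 'ROWS'. ROWS is JSON, a list of rows, each a list of 3 entries, a list of its own where there are three numbers: the shift along the tool's x, y, z in mm, then the turn, a rotation vector about the tool's x, y, z in degrees, then the gripper command: -1 is shut, 1 is fully open, values between are in proportion. A call has 1 to 12 rows; each row shifts and turns the commanded pose from where the row before left it, along the tool's axes as they then stand; what a row does not reach is not made up. A row lasts 1/8 s, in which the tool goes at most 62.5 mm and 10.7 degrees, less where a joint would pass 70% of its speed; a pose out of reach is approached as far as the arm can. A call with a gripper value outside its range is refused whole. The fingers move at their own pace and stop on an object; the grip force is fixed at half the most. Time passes only in rows, so rows that do not move let the fingers close. It gives the time, the measured TCP pose, the force, the opening and the grip force at its end, in the units of the state.
- readout.observe(): the state, without advancing time (a new reading comes with each control period).
- viewer.grab_frame(name): name is "side" or "top" or "wrist"; returns (picture, depth): 420x560x3 uint8, red, green, blue; 420x560 float32, mm along the optical axis (not along the pixel's ray), 0 where there is no reading.
- viewer.camera_info(name): a dict with "intrinsics" (3x3 intrinsics, pixels), "k1" (the pictures are not rectified: a ray, as slopes to the right and down, at radius r is drawn at 1 + k1 r^2 times it, then the intrinsics apply), "camera_from_world" (4x4, takes a point from world to camera coordinates); the wrist camera has in their place "T_tool_cam" (4x4, takes a point from camera to tool coordinates, whose origin is the TCP and whose axes are the flange's). Camera axes: x right, y down, z forward; pixel columns grow to the right and rows downward; lengths in mm; the calibration is good to about 2 mm. A picture is of the moment at which its call begins: read the wrist's pose just before it. camera_info takes no time and is no camera call.
- ctrl.sign_off(): hands the job in; it is judged then, once.
The state is a dict: "time": time; "joints": joint angles; "joint_vel": joint speeds; "tau": joint torques, N m; "tcp_pos": TCP position; "tool_rot": TCP orientation; "wrist_force": force on the tool from outside, world axes, zero at the start; "wrist_torque": the same for the moment, N m; "finger_gap": opening from 0.0 (shut) to 1.0 (fully open); "grip_force": force on a finger pad.
Only numpy, scipy, OpenCV 4.12 (cv2) and the standard library are available. Lean on these libraries where they do the work, as an engineer would, in place of code of your own. Each camera call takes 0.05 s, during which the arm holds its last target. There are 200 camera calls.

TASK

Pull the drawer of the small white cabinet with the blue front out to its stop and leave it open, then draw the vial with the white cap out of its socket in the rack inside. Turn it onto its side (roughly level) for inspection, at least 20 cm above the worktop, and finish still holding it there, steady, in the gripper. Leave the other two vials in their sockets and do not disturb the timer, the beaker or the amber bottle on the bench.

Things in the scene. Friction and masses are not known exactly. Their poses are not given: they have to be found in the camera images.
- cabinet: Low white cabinet, fixed to the bench, 190 deep x 260 wide x 105 mm high, with one blue-fronted drawer. Origin: centre of its underside, on the worktop. Its own -x axis points out of the drawer front (towards the robot), y across, z up. The drawer slides out along the cabinet's -x.
- cabinet_drawer0 (a joint): Travel of the drawer in m: 0 shut, grows as it is pulled out, stop at 0.1256 (fully out). Light slide, about 1 N of friction plus slight damping; it stays where it is left. The drawer is a plywood tray, inner width 218 mm, walls up to 83 mm and front panel up to 92 mm above the worktop (inside of front panel 42 mm from the socket centres).
- cabinet_drawer0_handle (a point): Middle of the drawer's steel bar handle: a round bar 11 mm thick and about 120 mm long, lying level along the cabinet's y, 67 mm above the worktop, its axis 35 mm in front of the drawer's face (its two stems are 51 mm either side of the middle). Free above and below: can be pinched from above across the cabinet's x, one finger behind the bar. Moves with the drawer.
- rack (a point): Grey vial rack fixed in the drawer, 60 (x) x 190 (y) x 30 mm high; origin: centre of its underside, 22 mm above the worktop; axes as the cabinet. Three round sockets 25 mm wide in a row along its y at -64, 0 and +64 mm, 18 mm deep: socket floors lie 12 mm above the origin, the rack's top 52 mm above the worktop. With the drawer shut it is hidden under the cabinet's top.
- vial_3: The vial to take: white body, white screw cap (fixed), the only one of the three with a white cap; 22 mm across, 46 mm tall, about 30 g. Origin: centre of its base; z up through the cap. It stands in one of the three sockets (which one varies), its base 34 mm and its top 80 mm above the worktop; the upper 28 mm stand clear of the rack, and between neighbouring vials there are 42 mm free.
- vial_2: Bystander vial: white body, black cap, same size and origin as the white-capped one, in another socket. Stays there.
- vial_1: Bystander vial: tan body, black cap, same size and origin, in the remaining socket. Stays there.
- timer: White timer, 62 x 62 x 18 mm, lying on the bench to the robot's left; origin: centre of its underside. Leave alone.
- beaker: Small clear plastic beaker, 53 x 56 x 65 mm, on the bench to the robot's right; origin: centre of its underside. Leave alone.
- reagent: Amber bottle with red cap, 43 mm across, 85 mm tall, on the bench to the robot's right; origin: centre of its underside. Leave alone.

How it is judged:
By the outcome, as a careful person would: the job done as asked, in the order asked, and still so for the second after the job is handed in, while the arm keeps its last pose, push and grip.
It also fails if it takes over 54 s, if anything falls off the work surface, if the arm or the gripper's body presses on something with over 40 N, if the wrist force passes 120 N, or if a joint passes its speed limit or range.

## Working session

There is one attempt and no reset: what is moved stays moved. The work goes in short steps, Python scripts to look and compute and a shell command to move; the robot and the scene stay as the last step left them, time stands still between calls to the robot, and variables do not carry over. Pictures are saved under pics/ and viewed, at most 10 in all, crops included, and the job is handed in when it is done.

```bash
ls; mkdir -p pics
cat > h.py <<'E'
import numpy as np,cv2
from scipy.spatial.transform import Rotation as R
from plant import readout,viewer,ctrl
def cam(n,s=None):
    c=viewer.camera_info(n);K=np.array(c["intrinsics"]);k1=c["k1"]
    if n=="wrist":
        s=s or readout.observe();T=np.eye(4);T[:3,:3]=R.from_euler('xyz',s["tool_rot"],degrees=True).as_matrix();T[:3,3]=s["tcp_pos"]
        W=T@np.array(c["T_tool_cam"])
    else: W=np.linalg.inv(np.array(c["camera_from_world"]))
    return K,k1,W
def rays(n,px,s=None):
    K,k1,W=cam(n,s);px=np.atleast_2d(px).astype(float)
    u=cv2.undistortPoints(px[:,None],K,np.array([k1,0,0,0,0.]))[:,0]
    return W[:3,3],np.c_[u,np.ones(len(u))]@W[:3,:3].T
def onplane(n,px,z,s=None):
    o,d=rays(n,px,s);return o+d*((z-o[2])/d[:,2])[:,None]
def cloud(n,D,s=None):
    h,w=D.shape;v,u=np.mgrid[:h,:w];o,d=rays(n,np.c_[u.ravel(),v.ravel()],s)
    return (o+d*D.ravel()[:,None]).reshape(h,w,3)
def save(n,f):
    s=readout.observe();p,D=viewer.grab_frame(n);cv2.imwrite(f"pics/{f}.png",p[...,::-1]);np.save(f"{f}_p",p);np.save(f"{f}_d",D);return p,D,s
E
python3 - <<'E'
from h import *
s=readout.observe();print(s)
for n in("side","top"):
    p,D,s=save(n,n+"0");print(n,cam(n)[2].round(2),cam(n)[1])
a=np.load("top0_p.npy");b=np.load("side0_p.npy")
E
```

```text
pics
{'time': 0.0, 'joints': array([ 6.17217311e+01,  6.67338199e+00,  8.26357359e+01,  6.09385638e-04,
        9.07564516e+01, -2.16490326e+00]), 'joint_vel': array([-0.05192762,  0.05126579,  0.01885836, -0.03377102,  0.00390571,
       -0.05478034]), 'tau': array([ 2.53506252e-03, -7.31959891e+01, -6.32520032e+01,  1.13232152e-04,
        6.12136762e-03,  2.21297677e-05]), 'tcp_pos': array([297.00547133, 605.93244544, 230.57102244]), 'tool_rot': array([-1.79934500e+02, -3.08583942e-03,  1.53886640e+02]), 'wrist_force': array([-0.15756024, -0.3785317 ,  0.40950938]), 'wrist_torque': array([ 0.02543655, -0.00300989,  0.02819873]), 'grip_force': 0.0, 'finger_gap': 0.9947221788104066}
side [[ 8.50000e-01 -2.30000e-01  4.70000e-01 -1.46580e+02]
 [-5.20000e-01 -4.20000e-01  7.40000e-01 -1.14646e+03]
 [ 3.00000e-02 -8.80000e-01 -4.80000e-01  8.27990e+02]
 [ 0.00000e+00  0.00000e+00  0.00000e+00  1.00000e+00]] -0.056892651806062434
top [[ 1.00000e-02 -9.80000e-01  2.00000e-01  3.06220e+02]
 [-1.00000e+00 -0.00000e+00  0.00000e+00 -1.25900e+01]
 [-0.00000e+00 -2.00000e-01 -9.80000e-01  1.45313e+03]
 [ 0.00000e+00  0.00000e+00  0.00000e+00  1.00000e+00]] -0.06486805398988127
```

View pics/top0.png

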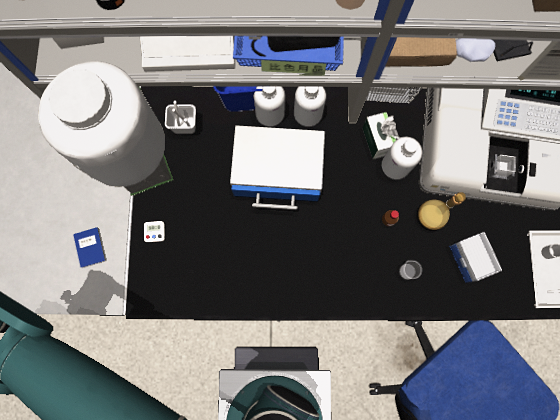

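View pics/side0.png

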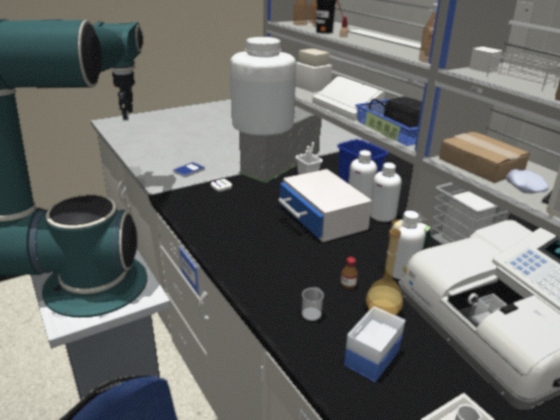

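The top view shows the cabinet lid at columns 232–324, rows 127–190. The handle bar is at about (276,206) and the timer at (154,231). A large jug stands on the far left at about (105,125), and the bench right of centre holds the beaker (410,270) and bottle (391,217).

Run:
```python
from h import *
p=np.load("top0_p.npy");D=np.load("top0_d.npy");P=cloud("top",D)
hsv=cv2.cvtColor(p,cv2.COLOR_RGB2HSV)
m=np.zeros(D.shape,np.uint8);m[115:200,215:340]=1
w=((hsv[...,1]<60)&(hsv[...,2]>170)&(abs(P[...,2]-105)<15)&(m>0)).astype(np.uint8)
c=max(cv2.findContours(w,0,2)[0],key=cv2.contourArea)
print("lid z",np.median(P[w>0],0))
r=cv2.minAreaRect(onplane("top",c[:,0],105)[:,:2].astype(np.float32));print(r,cv2.boxPoints(r))
m[:]=0;m[201:213,248:304]=1
h=((hsv[...,2]>110)&(m>0)).astype(np.uint8);v,u=np.nonzero(h)
q=onplane("top",np.c_[u,v],67);print("handle",q.min(0),q.max(0),q.mean(0))
b=(v>=204);r=cv2.minAreaRect(q[b][:,:2].astype(np.float32));print(r)
for nm,(x,y,z) in dict(timer=(154,231,18),jug=(80,85,0)).items():
    print(nm,onplane("top",[[x,y]],z),P[y,x])
for y,x in((85,80),(140,130),(180,150),(110,105),(60,190),(120,270),(105,265),(90,310)):print((x,y),P[y,x].round())
```

```text
lid z [749.50130981  -1.9542433  104.44610574]
((751.0077514648438, -2.2656097412109375), (259.8818359375, 175.82742309570312), 86.45152282714844) [[ 655.22015 -126.51617]
 [ 830.7105  -137.39865]
 [ 846.79535  121.98495]
 [ 671.305    132.86743]]
handle [607.50552107 -57.23110498  67.        ] [628.40555724  70.32024805  67.        ] [615.48439099   4.12463118  67.        ]
((613.2892456054688, 6.530712127685547), (11.866247177124023, 127.52499389648438), 0.26810240745544434)
timer [[546.19223868 364.47912288  18.        ]] [547.48890353 366.51654289  10.24551092]
jug [[1029.16071925  642.56081978    0.        ]] [776.33626122 413.44528539 508.18134035]
(80, 85) [776. 413. 508.]
(130, 140) [683. 323. 427.]
(150, 180) [694. 376.  54.]
(105, 110) [728. 362. 487.]
(190, 60) [945. 223. 307.]
(270, 120) [884.  21.  55.]
(265, 105) [892.  33. 145.]
(310, 90) [919. -93. 188.]
```

```bash
python3 -m crank '[[[0,0,0],[0,0,9.6],1],[[0,0,0],[0,0,9.6],1],[[0,0,0],[0,0,9.6],1],[[0,0,0],[0,0,9.6],1],[[0,0,0],[0,0,9.6],1],[[0,0,0],[0,0,9.6],1],[[0,0,0],[0,0,9.8],1],[[-20,12,0],[0,0,0],1],[[-40,24,0],[0,0,0],1],[[-40,24,0],[0,0,0],1],[[-40,24,0],[0,0,0],1],[[-40,24,0],[0,0,0],1]]'
python3 -m crank '[[[-40,24,0],[0,0,0],0],[[-40,24,0],[0,0,0],0],[[-40,24,0],[0,0,0],0],[[-40,24,0],[0,0,0],0],[[-40,24,0],[0,0,0],-0.4],[[-40,24,0],[0,0,0],-0.4],[[-40,24,0],[0,0,0],-0.4],[[-40,24,0],[0,0,0],-0.4],[[-40,24,0],[0,0,0],-0.4],[[-20,20,0],[0,0,0],-0.4],[[-10,0,0],[0,0,0],-0.4],[[0,0,0],[0,0,0],-0.4]]'
python3 - <<'E'
from h import *
save("wrist","w1");s=readout.observe();print(s["time"],s["tcp_pos"],s["tool_rot"],s["finger_gap"])
E
```

```text
time: 1.6
tcp_pos: [394.5, 417.4, 231.2]
tool_rot: [180.0, 0.0, 86.7]
wrist_force: [1.3, 0.0, 0.2]
finger_gap: 1.0
grip_force: 0.0
time: 3.1
tcp_pos: [604.9, 15.4, 231.2]
tool_rot: [-180.0, 0.0, 86.5]
wrist_force: [1.2, 0.1, -0.1]
finger_gap: 0.3
grip_force: 0.0
3.15 [604.8611569   16.08004488 231.34427935] [-1.79993792e+02 -6.16499085e-03  8.65381136e+01] 0.29998229108979885
```

View pics/w1.png

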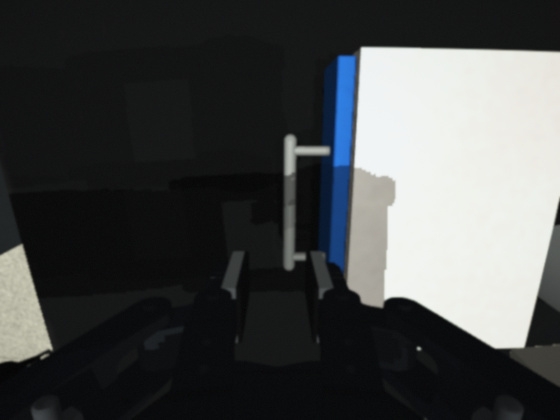

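The wrist view shows the handle bar running vertically at column ~290, from row 135 to 270, with the blue front at columns 325–352.

Run:
```python
from h import *
s=readout.observe();p=np.load("w1_p.npy");D=np.load("w1_d.npy")
hsv=cv2.cvtColor(p,cv2.COLOR_RGB2HSV)
pts=[]
for v in list(range(142,147))+list(range(158,250,4)):
    u=np.nonzero((p[v,275:312].min(1)>85))[0]+275
    if len(u): pts.append((u.mean(),v))
q=onplane("wrist",pts,67,s);f=np.polyfit(q[:,1],q[:,0],1);print("dx/dy",f,np.degrees(np.arctan(f[0])),len(pts))
e=onplane("wrist",[(290,136),(290,269),(291,151),(291,257)],67,s);print(e,e[:2].mean(0),e[2:].mean(0))
P=cloud("wrist",D,s);print(P[180:240:20,290].round(1))
# lid front edge
pts=[]
for v in range(60,170,5):
    g=np.nonzero((p[v,340:380].min(1)>180))[0]
    if len(g):pts.append((g[0]+340,v))
q=onplane("wrist",pts,105,s);f2=np.polyfit(q[:,1],q[:,0],1);print(f2,np.degrees(np.arctan(f2[0])))
```

```text
dx/dy [6.70302663e-02 6.15403405e+02] 3.834814874901062 27
[[619.39535164  66.3172404   67.        ]
 [613.0882622  -62.08706447  67.        ]
 [619.63604008  53.08178605  67.        ]
 [614.68654124 -49.34577337  67.        ]] [616.24180692   2.11508796  67.        ] [617.16129066   1.86800634  67.        ]
[[617.3  27.8  72.4]
 [616.4   9.1  71.8]
 [615.5 -10.1  71.5]]
[6.01295162e-02 6.65619361e+02] 3.4410244192712507
```

```bash
python3 -m crank '[[[-13.4,11.5,0],[0,0,0],-0.4],[[0,0,30],[0,0,0],-0.4],[[0,0,30],[0,0,0],-0.4],[[0,0,30],[0,0,0],-0.4],[[0,0,25],[0,0,0],-0.4],[[0,0,20],[0,0,0],-0.4],[[0,0,15],[0,0,0],-0.4],[[0,0,14],[0,0,0],-0.4],[[0,0,12],[0,0,0],-0.4],[[0,0,0],[0,0,0],-0.4]]'
python3 - <<'E'
from h import *
save("wrist","w2");s=readout.observe();print(s["time"],s["tcp_pos"],s["wrist_force"])
E
```

```text
time: 4.4
tcp_pos: [615.9, 2.0, 54.5]
tool_rot: [-179.9, 0.0, 86.5]
wrist_force: [0.3, 0.2, -0.2]
finger_gap: 0.3
grip_force: 0.0
4.45 [616.18311254   1.98828277  55.25038057] [0.14408697 0.26244338 0.07958216]
```

View pics/w2.png

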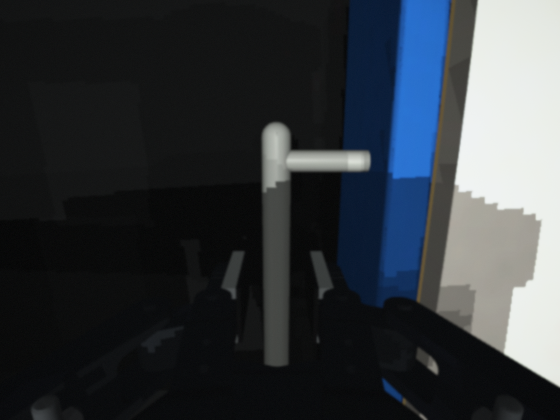

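The bar (column ~277) lies between the fingertips (columns 235 and 320), so I'll close on it and pull slowly along tool −y.

```bash
python3 -m crank '[[[0,0,0],[0,0,0],-1],[[0,0,0],[0,0,0],-1],[[0,0,0],[0,0,0],-1],[[0,0,0],[0,0,0],-1],[[0,-5,0],[0,0,0],-1],[[0,-10,0],[0,0,0],-1],[[0,-12,0],[0,0,0],-1]]'
python3 -m crank '[[[0,-12,0],[0,0,0],-1],[[0,-12,0],[0,0,0],-1],[[0,-12,0],[0,0,0],-1],[[0,-12,0],[0,0,0],-1],[[0,-12,0],[0,0,0],-1],[[0,-12,0],[0,0,0],-1],[[0,-12,0],[0,0,0],-1],[[0,-8,0],[0,0,0],-1],[[0,-4,0],[0,0,0],-1],[[0,-3,0],[0,0,0],-1],[[0,0,0],[0,0,0],-1]]'
```

```text
time: 5.32
tcp_pos: [589.0, 3.7, 56.1]
tool_rot: [179.9, -0.0, 86.5]
wrist_force: [0.9, -0.4, 7.5]
finger_gap: 0.102
grip_force: 59.6
time: 6.7
tcp_pos: [490.2, 9.8, 56.1]
tool_rot: [179.9, -0.0, 86.5]
wrist_force: [-0.8, -0.4, 7.2]
finger_gap: 0.1
grip_force: 59.8
```

```bash
for i in 1 2 3; do python3 -m crank '[[[0,-1.5,0],[0,0,0],-1],[[0,0,0],[0,0,0],-1]]' | egrep 'pos|force'; done
```

```text
tcp_pos: [490.0, 9.8, 56.1]
wrist_force: [14.7, 0.1, -0.9]
grip_force: 59.1
tcp_pos: [489.9, 9.8, 56.2]
wrist_force: [30.0, -0.6, -11.8]
grip_force: 58.6
tcp_pos: [489.8, 9.8, 56.3]
wrist_force: [47.0, -1.9, -21.9]
grip_force: 58.4
```

```bash
python3 -m crank '[[[0,2.5,0],[0,0,0],-1],[[0,2,0],[0,0,0],-1],[[0,0,0],[0,0,0],-0.4],[[0,0,0],[0,0,0],-0.4],[[0,0,0],[0,0,0],-0.4],[[0,0,-10],[0,0,0],-0.4],[[0,0,-25],[0,0,0],-0.4],[[0,0,-40],[0,0,0],-0.4],[[0,0,-40],[0,0,0],-0.4],[[0,0,-40],[0,0,0],-0.4],[[0,20,-20],[0,0,0],-0.4],[[0,0,0],[0,0,0],-0.4]]'
python3 - <<'E'
from h import *
save("wrist","w3");s=readout.observe();print(s["time"],s["tcp_pos"],s["tool_rot"])
E
```

```text
time: 8.95
tcp_pos: [511.2, 8.4, 232.0]
tool_rot: [179.9, -0.0, 86.5]
wrist_force: [0.8, -0.1, -0.5]
finger_gap: 0.297
grip_force: 0.0
9.0 [510.32681676   8.47431342 230.46573041] [1.79992023e+02 2.43842250e-03 8.64836497e+01]
```

View pics/w3.png

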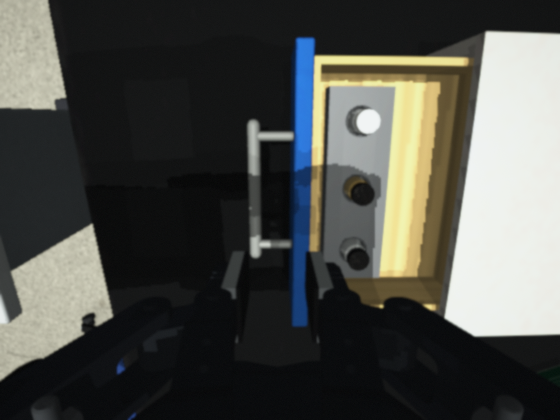

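The drawer is open. The white-capped vial is at (368,121), in the +y socket, with the tan vial at (361,191) and the black-capped white vial at (356,258).

Run:
```python
from h import *
s=readout.observe();p=np.load("w3_p.npy");D=np.load("w3_d.npy")
m=np.zeros(D.shape,np.uint8);m[100:145,350:390]=1
m=((p.min(2)>205)&(m>0)).astype(np.uint8);c=max(cv2.findContours(m,0,2)[0],key=cv2.contourArea)
(x,y),r=cv2.minEnclosingCircle(c);print(x,y,r)
q=onplane("wrist",[(x,y),(361,192),(358,258)],80,s);print(q)
h=onplane("wrist",[(254,123),(254,255)],67,s);print("handle",h,h.mean(0))
P=cloud("wrist",D,s);print(P[int(y),int(x)],s["tcp_pos"],s["tool_rot"])
print(onplane("wrist",[(470,100)],105,s),onplane("wrist",[(486,33)],105,s))
```

```text
368.5 121.0 11.926960945129395
[[590.95275533  67.99466081  80.        ]
 [584.82785919   7.23682252  80.        ]
 [582.4610543  -55.9014662   80.        ]]
handle [[493.99846557  71.80183071  67.        ]
 [484.2756243  -52.33534667  67.        ]] [489.13704494   9.73324202  67.        ]
[591.11431348  67.9587718   77.76648592] [510.32681676   8.47431342 230.46573041] [1.79992023e+02 2.43842250e-03 8.64836497e+01]
[[662.49433045  80.27058249 105.        ]] [[671.09108235 127.2830646  105.        ]]
```

```bash
python3 -m crank '[[[0,0,0],[0,0,10],-0.06],[[0,0,0],[0,0,10],-0.06],[[0,0,0],[0,0,10],-0.06],[[0,0,0],[0,0,10],-0.06],[[0,0,0],[0,0,10],-0.06],[[0,0,0],[0,0,10],-0.06],[[0,0,0],[0,0,10],-0.06],[[0,0,0],[0,0,10],-0.06],[[0,0,0],[0,0,10],-0.06],[[0,0,0],[0,0,0],-0.06],[[25,-21,0],[0,0,0],-0.06],[[25,-21,0],[0,0,0],-0.06]]' 
python3 -m crank '[[[26.5,-22.5,0],[0,0,0],-0.06],[[0,0,30],[0,0,0],-0.06],[[0,0,30],[0,0,0],-0.06],[[0,0,30],[0,0,0],-0.06],[[0,0,15],[0,0,0],-0.06],[[0,0,0],[0,0,0],-0.06]]'
python3 - <<'E'
from h import *
save("wrist","w4");s=readout.observe();print(s["time"],s["tcp_pos"],s["tool_rot"],s["joints"])
E
```

```text
time: 10.5
tcp_pos: [563.0, 47.7, 229.9]
tool_rot: [180.0, 0.0, -3.3]
wrist_force: [-0.1, -1.0, 1.4]
finger_gap: 0.469
grip_force: 0.0
time: 11.25
tcp_pos: [590.1, 68.1, 124.5]
tool_rot: [180.0, 0.1, -3.4]
wrist_force: [0.5, -0.3, 0.7]
finger_gap: 0.472
grip_force: 0.0
11.3 [590.67649195  68.15210304 125.7303585 ] [ 1.79997729e+02  2.94938847e-03 -3.43428349e+00] [ 4.12461868e+00 -5.66061208e-01  9.99879920e+01 -1.88835074e-03
  8.05812916e+01  9.75592112e+01]
```

View pics/w4.png

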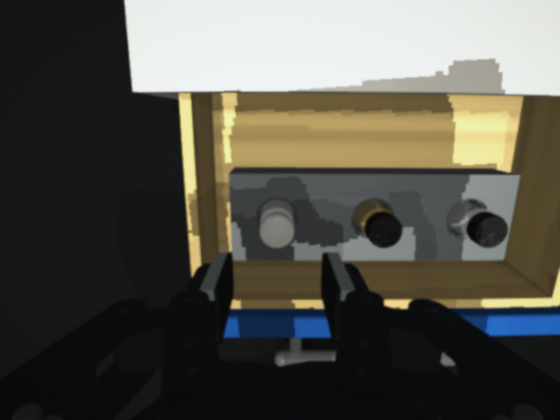

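The target cap shows at about (277,229), centred between the fingers (columns 230 and 325). I'll check its position on the cap plane.

Run:
```python
from h import *
s=readout.observe();D=np.load("w4_d.npy");p=np.load("w4_p.npy")
P=cloud("wrist",D,s);m=np.zeros(D.shape,bool);m[190:255,250:300]=1
t=m&(P[...,2]>74)&(P[...,2]<90)
v,u=np.nonzero(t);print(t.sum(),u.min(),u.max(),v.min(),v.max());(x,y),r=cv2.minEnclosingCircle(np.c_[u,v].astype(np.float32));print(x,y,r)
print(onplane("wrist",[(x,y),(277,230)],80,s),P[t].mean(0),s["tcp_pos"])
```

```text
974 259 293 212 247
276.24774169921875 229.64617919921875 17.788862228393555
[[594.54839163  67.78506772  80.        ]
 [594.30451034  67.3586167   80.        ]] [594.62253482  67.85297162  80.18960707] [590.67649195  68.15210304 125.7303585 ]
```

```bash
python3 -m crank '[[[2.5,0,15],[0,0,0],-0.06],[[0,0,20],[0,0,0],-0.06],[[0,0,15],[0,0,0],-0.06],[[0,0,10],[0,0,0],-0.06],[[0,0,9],[0,0,0],-0.06],[[0,0,0],[0,0,0],-0.06],[[0,0,0],[0,0,0],-0.06]]'
python3 -m crank '[[[0,0,0],[0,0,0],-1],[[0,0,0],[0,0,0],-1],[[0,0,0],[0,0,0],-1],[[0,0,0],[0,0,0],-1],[[0,0,0],[0,0,0],-1]]'
```

```text
time: 12.18
tcp_pos: [593.5, 68.1, 56.8]
tool_rot: [-180.0, -0.0, -3.5]
wrist_force: [-1.3, 0.3, 0.1]
finger_gap: 0.472
grip_force: 0.0
time: 12.8
tcp_pos: [593.6, 68.1, 57.0]
tool_rot: [-180.0, -0.1, -3.5]
wrist_force: [-0.0, -0.7, 6.0]
finger_gap: 0.226
grip_force: 58.8
```

```bash
python3 -m crank '[[[0,0,-4],[0,0,0],-1],[[0,0,-6],[0,0,0],-1],[[0,0,-8],[0,0,0],-1],[[0,0,-12],[0,0,0],-1],[[0,0,-20],[0,0,0],-1],[[0,0,-30],[0,0,0],-1],[[0,0,-35],[0,0,0],-1],[[0,0,-35],[0,0,0],-1],[[0,0,-35],[0,0,0],-1],[[0,0,-35],[0,0,0],-1],[[0,0,-35],[0,0,0],-1],[[0,0,-35],[0,0,0],-1]]'
python3 -m crank '[[[-30,0,0],[0,0,0],-1],[[-20,0,0],[0,0,0],-1],[[0,0,0],[0,5,0],-1],[[0,0,0],[0,8,0],-1],[[0,0,0],[0,8,0],-1],[[0,0,0],[0,8,0],-1],[[0,0,0],[0,8,0],-1],[[0,0,0],[0,8,0],-1],[[0,0,0],[0,0,0],-1]]'; python3 -c "
from plant import readout;print(readout.observe()['joints'])"
```

```text
time: 14.3
tcp_pos: [592.8, 68.0, 349.0]
tool_rot: [-180.0, -0.1, -3.5]
wrist_force: [0.3, -0.1, -0.4]
finger_gap: 0.227
grip_force: 58.6
time: 15.42
tcp_pos: [541.9, 71.2, 346.7]
tool_rot: [-180.0, -45.0, -3.5]
wrist_force: [-0.4, 0.0, 0.4]
finger_gap: 0.231
grip_force: 58.6
[  9.7153806  -37.10022312 115.30053379 -10.97488132  58.00439735
 105.28983316]
```

```bash
python3 -m crank '[[[28,0,7],[0,0,0],-1],[[28,0,7],[0,0,0],-1],[[28,0,7],[0,0,0],-1],[[28,0,7],[0,0,0],-1],[[0,0,0],[0,7,0],-1],[[0,0,0],[0,8,0],-1],[[0,0,0],[0,8,0],-1],[[0,0,0],[0,8,0],-1],[[0,0,0],[0,8,0],-1],[[0,0,0],[0,6,0],-1],[[0,0,0],[0,0,0],-1],[[0,0,0],[0,0,0],-1]]'
python3 - <<'E'
from h import *
s=readout.observe();print(s['joints'])
for n in("wrist","side"): save(n,n+"9")
a=cv2.imread("pics/wrist9.png");b=cv2.imread("pics/side9.png")
cv2.imwrite("pics/c9.png",cv2.resize(np.hstack([a,b]),(800,300)))
E
```

```text
time: 16.92
tcp_pos: [638.4, 51.6, 417.3]
tool_rot: [174.6, -85.4, 1.4]
wrist_force: [0.3, -0.6, 0.1]
finger_gap: 0.227
grip_force: 58.8
[  7.50251814 -35.1462599  124.39192096 -65.22553686  12.67723994
 155.17686023]
```

View pics/c9.png

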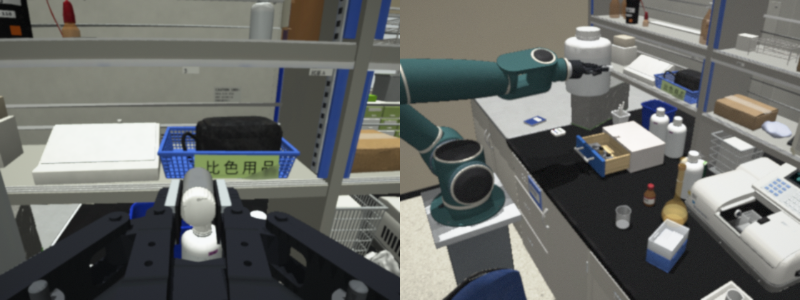

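The side view shows the drawer open and the vial held roughly level, but joint 4 is at its limit. I'll raise the tool and align its yaw with the arm to bring it well inside range.

```bash
python3 -m crank '[[[20,0,0],[0,-4,0],-1],[[25,0,0],[0,0,0],-1],[[25,0,0],[0,0,0],-1],[[25,0,0],[0,0,0],-1],[[20,0,0],[0,0,0],-1],[[0,0,0],[3,0,0],-1],[[0,0,0],[3,0,0],-1],[[0,0,0],[3,0,0],-1],[[0,0,0],[0,0,0],-1]]'; python3 -c "
from h import *
s=readout.observe();print(s['joints']);print(R.from_euler('xyz',s['tool_rot'],degrees=True).as_matrix().round(3))"
```

```text
time: 18.15
tcp_pos: [651.0, 48.4, 523.6]
tool_rot: [-172.5, -82.9, -3.3]
wrist_force: [-0.0, -1.1, 0.1]
finger_gap: 0.223
grip_force: 58.8
[  0.17517413 -34.41175205 113.05572083  12.86199827  18.87334953
  78.23531096]
[[ 0.124  0.074  0.99 ]
 [-0.007 -0.997  0.075]
 [ 0.992 -0.016 -0.123]]
```

```bash
python3 -m crank '[[[0,0,0],[0,2,0],-1],[[0,0,0],[0,2,0],-1],[[0,0,0],[0,2,0],-1],[[0,0,0],[0,0,0],-1],[[0,0,0],[0,0,0],-1],[[0,0,0],[0,0,0],-1]]'
python3 - <<'E'
from h import *
s=readout.observe();print(s['joints'],s['joint_vel'].round(2));print(R.from_euler('xyz',s['tool_rot'],degrees=True).as_matrix()[:,2].round(3))
for n in("wrist","top"): save(n,n+"10")
a=cv2.imread("pics/wrist10.png");b=cv2.imread("pics/top10.png")
cv2.imwrite("pics/c10.png",cv2.resize(np.hstack([a,b]),(800,300)))
E
```

```text
time: 18.9
tcp_pos: [650.8, 49.1, 523.7]
tool_rot: [-134.9, -88.5, -40.8]
wrist_force: [0.3, 0.1, 0.1]
finger_gap: 0.224
grip_force: 58.7
[  0.31000022 -34.94644915 116.14380341  22.15015679  10.60467427
  69.15814224] [-0.3  -0.04  0.21  1.02 -0.24 -0.76]
[ 0.997  0.075 -0.018]
```

View pics/c10.png

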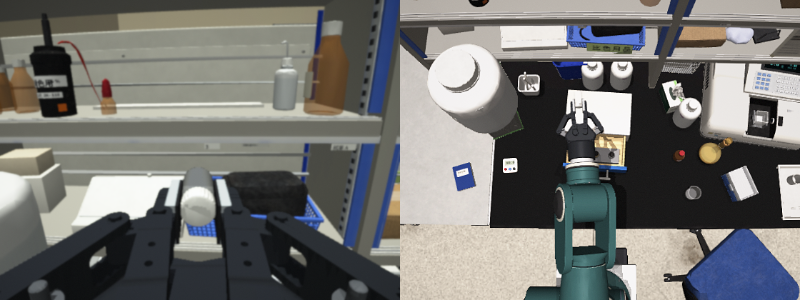

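The vial is level between the fingers (wrist view, half-scale about (200,195)). The drawer is open with the other two vials still in the rack, and the bench items are untouched, so I'm handing in.

```bash
python3 -m crank '[[[0,0,0],[0,0,0],-1],[[0,0,0],[0,0,0],-1],[[0,0,0],[0,0,0],-1],[[0,0,0],[0,0,0],-1]]'; python3 -c "
from plant import ctrl;print(ctrl.sign_off())"
```

```text
time: 19.5
tcp_pos: [650.8, 48.9, 523.2]
tool_rot: [-133.7, -88.5, -42.1]
wrist_force: [0.4, -0.2, -0.1]
finger_gap: 0.228
grip_force: 58.7
the job is handed in; nothing more can be done
None
```

I pulled the drawer to its stop and left it open. The white-capped vial is out of its socket and held steady on its side, about 1° from level and 52 cm above the worktop. The other vials and the bench items look undisturbed, and I handed in at 19.5 s; the hand-in returned no verdict. Joint 4 briefly touched its range limit (reading -65.226 against -65.23) before I moved it clear.

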